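# Date-stamp two sides of a food box

## Robot

A 6-joint arm with a two-finger parallel gripper is mounted at the origin on the work surface. World frame = base frame: x ahead of the robot, y to its left, z up, the work surface at z = 0. Lengths are in m, angles in rad, forces in N, time in s.
With the tool pointing down it reaches from about 0.3 to 0.95 m from the base axis. Payload 3.1 kg.
Tool frame: the origin (TCP) lies at the very end of the fingers, on their centre line; the grasp point (between the pads) lies 19 mm behind it (robot.grip_depth is the distance from the TCP to the grasp point, in m); z points along the fingers, y is the line along which they close (so a half turn about z gives the same grasp; the last joint's range is limited). The gripper opens to 85 mm and grips with 20 to 120 N. Pads are 22 mm wide; open, the fingers measure 114 mm over their backs; the gripper's body (76 mm by 85 mm) begins 54 mm behind the grasp point. The pads swing forward as they close: fully open they stand 13 mm farther back than shut.
Start: joints at [-1.326, 0.308, 1.634, -0, 1.2, -0.07], TCP at [0.193, -0.594, 0.204] pointing down, gripper open.
Joint ranges: [-3.06, 3.06], [-0.79, 1.96], [0.05, 2.63], [-1.19, 4.34], [0.05, 2.64], [-2.94, 2.94]. Speed limits (rad/s): [2.79, 2.79, 3.14, 3.14, 3.14, 3.14].

## Interface

Orientations are given as a unit quaternion [w, x, y, z].
In Python, from rig import robot gives the robot as it stands.
- The arm moves only by the shell command python3 -m handwheel 'ROWS' [FORCE]. ROWS is JSON, a list of rows, each an object with "claw": the opening, from -1 (shut) to 1 (fully open); "delta_pos": the shift along the world's x, y, z in cm, a list of three; "delta_rot": the turn, a rotation vector about the world's x, y, z in rad, a list of three. A call has exactly 5 rows; each row shifts and turns the commanded pose from where the row before left it; what a row does not reach is not made up. A row lasts 1/10 s, in which the tool goes at most 50 mm and 8.59 degrees, less where a joint would pass 70% of its speed; a pose out of reach is approached as far as the arm can. A call is refused whole if a number of a shift passes 5 or a number of a turn 0.15, either way. A call with a gripper value outside its range is refused whole. The fingers move at their own pace and stop on an object; FORCE is the grip in N (left out, the last holds). Time passes only in rows, so rows that do not move let the fingers close, or fill a call up. It gives the time, the measured TCP pose, the force, the opening and the grip force at its end, in the units of the state.
- robot.sense(): the state, without advancing time (a new reading comes with each control period).
- robot.camera(name): name is "scene" or "side" or "wrist"; returns (picture, depth): 420x560x3 uint8, red, green, blue; 420x560 float32, m along the optical axis (not along the pixel's ray), 0 where there is no reading.
- robot.camera_params(name): a dict with "fx", "fy", "cx", "cy" (pixels), "camera_from_world" (4x4, takes a point from world to camera coordinates). Camera axes: x right, y down, z forward; pixel columns grow to the right and rows downward; lengths in m; the calibration is good to about 2 mm. A picture is of the moment at which its call begins: read the wrist's pose just before it. camera_params takes no time and is no camera call; for the wrist camera it gives the pose at the moment of the call.
- robot.sign_off(): hands the job in; it is judged then, once.
The state is a dict: "t": time; "qpos": joint angles; "joint_vel": joint speeds; "tau": joint torques, N m; "eef_pos": TCP position; "orientation": TCP orientation; "force": force on the tool from outside, world axes, zero at the start; "moment": the same for the moment, N m; "opening": finger opening in m; "gripper_force": force on a finger pad.
Only numpy, scipy, OpenCV 4.12 (cv2) and the standard library are available. Lean on these libraries where they do the work, as an engineer would, in place of code of your own. Each camera call takes 0.05 s, during which the arm holds its last target. There are 200 camera calls.

## Task

Pick up the small food box by the rib on its lid and press the middle of its yellow panel flat against the tipped-up face of the date stamp, most of the way in, for a moment; then turn the box and stamp the middle of its blue panel the same way. Then lower the box onto the middle of the cork trivet, right way up, letting go only once it stands there, and leave the other things on the counter where they are.

Things in the scene. Friction and masses are not known exactly. Their poses are not given: they have to be found in the camera images.
- box_center (a point): Centre of the body of the food box: white plastic, 72 x 72 mm, 50 mm high with its flat grey lid (this point is 25 mm above its underside), about 250 g, loose. x points out through the yellow side, y out through the blue side, z up through the lid
- box_grip (a point): Centre of the black rubber rib standing on the middle of the lid, by which the box is picked up: 14 mm thick along the box's x, 50 mm long along y, 34 mm tall; it rises from the lid, 50 mm above the underside, to 84 mm, this point at 67 mm. Fingertips must stay above the lid. Axes as the box's
- panel_yellow (a point): Middle of the yellow panel on the box's +x side: on the side's surface, 36 mm from the box's centre, 25 mm above the underside. A yellow strip along the same edge of the lid shows it from above. Axes as the box's
- panel_blue (a point): Middle of the blue panel on the box's +y side: on the side's surface, 36 mm from the box's centre, 25 mm above the underside. A blue strip along the same edge of the lid shows it from above. Axes as the box's
- stamp_face (a point): Middle of the flat face of the stamp's red sprung head, 44 mm wide, 32 mm tall, 110 mm above the table; moves with the head. x points into the stamp, the way the head is pressed: roughly away from the robot and 30 degrees down, so the face looks towards the robot and 30 degrees up. y lies level along the face, z up it. A side of the box lies flat on it when the box's top leans 30 degrees over the stamp
- stamper: Date stamp, fixed to the table; origin on the table under the face, x level, away from its face. Grey housing with an orange mark on top, 54 x 50 mm, 34 to 96 mm behind the face along the pressing axis, no higher than 135 mm; held by a bent steel bracket (60 mm wide, leaning behind the housing) on a foot plate from x = 20 to 170 mm, 110 mm wide, 8 mm thick. Nothing stands above it
- stamp_head (a joint): How far the stamp's head is pushed in, m: 0 at rest, 0.014 at its stop. It springs back by itself; the push rises from about 1.5 N to 4 N
- trivet: Round cork trivet, 170 mm across, 8 mm thick, fixed to the table; origin at the centre of its underside
- salt: Bystander: white salt shaker, 44 mm across, 80 mm high; origin at its underside's centre
- pepper: Bystander: dark steel pepper shaker, 44 mm across, 80 mm high; origin at its underside's centre
- dip_bowl: Bystander: blue dip bowl, 90 mm across, 40 mm high; origin at its underside's centre
- sauce: Bystander: amber sauce bottle with red cap, 56 mm across, 170 mm high; origin at its underside's centre
- cup: Bystander: white cup, 76 mm across, 90 mm high; origin at its underside's centre
- plate: Bystander: white plate, 180 mm across, 20 mm high; origin at its underside's centre
- serving_spoon: Bystander: steel serving spoon lying flat, about 200 mm long; origin at its underside, midway
There are look-alikes about, which are no part of the job. Leave any green or red look-alike of the part that bears box_center alone.

How it is judged:
On the way, in this order (a step that is already met when the one before it is completed fails the run):
1. the yellow panel is pressed flat on the stamp: head in by more than 9 mm, panel middle within 18 mm of the middle of the face, within 0.17 rad of flat, for 0.2 s (value of joint stamp_head above 0.009 m and distance between panel_yellow and stamp_face below 0.018 m and angle between the x axis of box_center and the x axis of stamp_face, either way round below 0.17 rad), for 0.2 s.
2. the blue panel is pressed in the same way (value of joint stamp_head above 0.009 m and distance between panel_blue and stamp_face below 0.018 m and angle between the y axis of box_center and the x axis of stamp_face, either way round below 0.17 rad), for 0.2 s.
3. the box, still in the gripper, is down on the trivet (less than 8 mm above it) and upright (height (world z) of box_center below 0.041 m and horizontal distance between box_center and trivet below 0.035 m and angle between box_center's own z axis and vertical below 0.2 rad and contact force between the fingers and food_box above 0.5 N), for 0.04 s.
At the end, for the whole second after the job is handed in: The box stands upright (within 0.08 rad) and still on the trivet, its centre within 35 mm of the trivet's centre, released; the stamp's head has sprung back (less than 3 mm in) (horizontal distance between box_center and trivet below 0.035 m and height (world z) of box_center between 0.029 and 0.037 m and angle between box_center's own z axis and vertical below 0.08 rad and linear speed of food_box below 0.02 m/s and value of joint stamp_head below 0.003 m); the robot touches nothing.
It fails at once if another thing on the counter is moved by more than 30 mm (distance of any of salt, pepper, dip_bowl, sauce, cup, plate, serving_spoon from where it was at the start of the episode above 0.03 m).
It fails at once if another thing on the counter is tipped over (angle between any of salt, pepper, dip_bowl, sauce, cup, plate's own z axis and vertical above 0.5 rad).
It also fails if it takes over 61 s, if anything falls off the work surface, if the arm or the gripper's body presses on something with over 40 N, if the wrist force passes 120 N, or if a joint passes its speed limit or range.

## Working session

There is one attempt and no reset: what is moved stays moved. The work goes in short steps, Python scripts to look and compute and a shell command to move; the robot and the scene stay as the last step left them, time stands still between calls to the robot, and variables do not carry over. Pictures are saved under pics/ and viewed, at most 10 in all, crops included, and the job is handed in when it is done.

```bash
ls; mkdir -p pics; cat > h.py <<'E'
import numpy as np,cv2
from rig import robot
from scipy.spatial.transform import Rotation as R
def grab(n):
    p=robot.camera_params(n); im,d=robot.camera(n)
    np.savez('pics/'+n+'.npz',im=im,d=d,T=p['camera_from_world'],k=[p['fx'],p['fy'],p['cx'],p['cy']])
    return im
def cloud(n):
    f=np.load('pics/'+n+'.npz');d=f['d'];fx,fy,cx,cy=f['k']
    v,u=np.mgrid[:d.shape[0],:d.shape[1]]
    P=np.stack([(u-cx)/fx*d,(v-cy)/fy*d,d,np.ones_like(d)],-1)@np.linalg.inv(f['T']).T
    P[d==0]=np.nan
    return f['im'],P[...,:3]
E
python3 - <<'E'
from h import *
for n in ['scene','side']:
    im=grab(n); cv2.imwrite(f'pics/{n}0.png',cv2.resize(im[...,::-1],(800,600)))
    print(robot.camera_params(n))
print(robot.sense())
E
```

```text
pics
{'fx': 515.6445817610738, 'fy': 515.6445817610738, 'cx': 277.1142857273822, 'cy': 211.43932874275572, 'camera_from_world': array([[-0.89429329,  0.44724923, -0.01440954,  0.51897924],
       [ 0.3364485 ,  0.65081436, -0.68061962, -0.12359542],
       [-0.29502867, -0.61352163, -0.73249525,  1.72832021],
       [ 0.        ,  0.        ,  0.        ,  1.        ]])}
{'fx': 536.2982086134231, 'fy': 536.2982086134231, 'cx': 277.9358990797178, 'cy': 204.0194451869097, 'camera_from_world': array([[-8.07565938e-01, -5.89776883e-01,  6.95855786e-04,
         4.35276874e-01],
       [-3.90331781e-01,  5.33585785e-01, -7.50284820e-01,
         3.11597313e-01],
       [ 4.42129344e-01, -6.06176079e-01, -6.61114366e-01,
         1.35754800e+00],
       [ 0.00000000e+00,  0.00000000e+00,  0.00000000e+00,
         1.00000000e+00]])}
{'t': 0.1, 'qpos': array([-1.32571816e+00,  3.08954149e-01,  1.63505632e+00, -2.27394050e-05,
        1.19970337e+00, -6.96723575e-02]), 'joint_vel': array([-1.29669515e-03, -1.08851290e-03, -1.30729906e-03,  8.03027123e-05,
        3.37811798e-04, -1.30025040e-03]), 'tau': array([-1.50850342e-04, -4.16407907e+01, -2.77644682e+01, -1.15108960e-04,
        4.03158672e-03, -1.94489161e-06]), 'eef_pos': array([ 0.19327475, -0.59351854,  0.20304082]), 'orientation': array([-1.05558671e-03,  9.87640847e-01,  1.56730443e-01, -1.03448386e-04]), 'force': array([-0.29217853,  0.2011196 , -0.42130364]), 'moment': array([-0.01230617,  0.0489747 , -0.0092895 ]), 'gripper_force': 0.0, 'opening': 0.08540912527526365}
```

View pics/scene0.png

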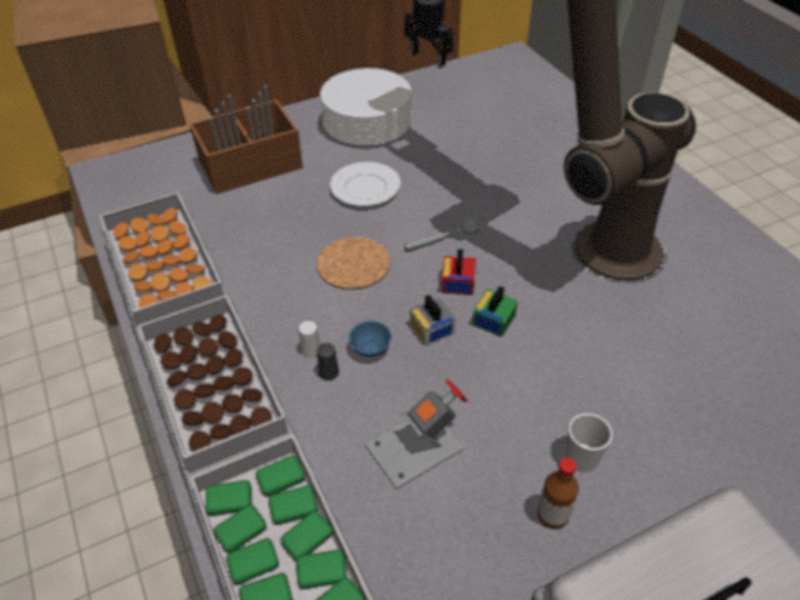

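View pics/side0.png

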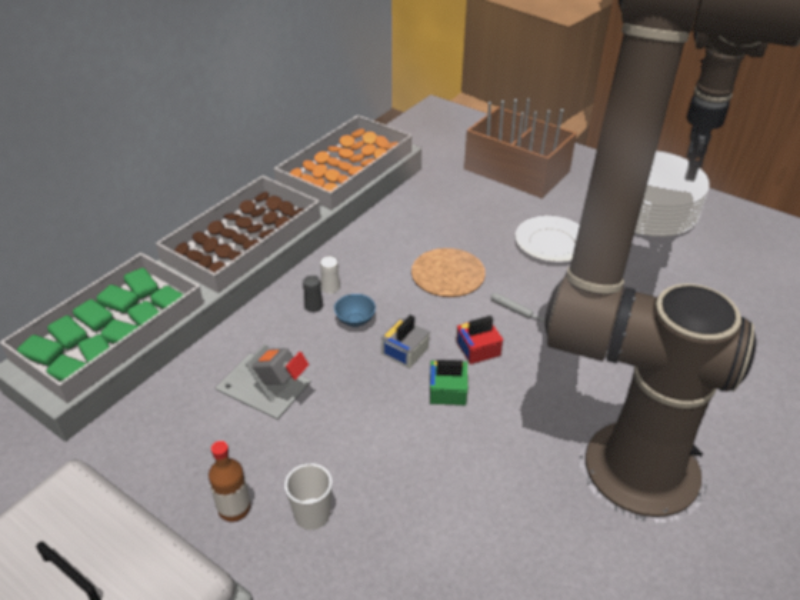

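The white box is near scene (432,320), the stamp head at (456,391) and the trivet at (354,262). In the side view the box is at (406,342) and the stamp face at (297,365). Next I'll take enlarged crops and measurements.

```bash
python3 - <<'E'
from h import *
a,P=cloud('scene');b,Q=cloud('side')
A=cv2.resize(a[195:345,240:360,::-1],None,fx=4,fy=4,interpolation=cv2.INTER_CUBIC)[:600,:400+80]
B=cv2.resize(b[210:300,140:310,::-1],None,fx=4,fy=4,interpolation=cv2.INTER_CUBIC)
cv2.imwrite('pics/ca.png',A);cv2.imwrite('pics/cb.png',B)
for n,im,X in (('scene',a,P),('side',b,Q)):
    hsv=cv2.cvtColor(im,cv2.COLOR_RGB2HSV)
    ok=np.isfinite(X[...,0])
    inb=lambda x0,x1,y0,y1:ok&(X[...,0]>x0)&(X[...,0]<x1)&(X[...,1]>y0)&(X[...,1]<y1)
    H,S,V=[hsv[...,i].astype(int) for i in range(3)]
    # trivet
    m=ok&(H>5)&(H<20)&(S>80)&(V>100)&(abs(X[...,2]-.008)<.006)&inb(.3,1,-.6,.4)
    print(n,'trivet',X[m].mean(0),(X[m].max(0)+X[m].min(0))/2,np.ptp(X[m],axis=0))
    m=ok&((H<5)|(H>174))&(S>140)&(V>90)&(X[...,2]>.02)
    k,l,st,c=cv2.connectedComponentsWithStats(m.astype(np.uint8))
    for i in range(1,k):
        if st[i,4]>20:
            p=X[l==i];print('red',c[i],st[i,4],np.median(p,0),np.ptp(p,axis=0))
    for nm,hl,hh in(('yel',20,34),('blue',105,130),('orange',5,15)):
        m=ok&(H>=hl)&(H<=hh)&(S>120)&(V>60)&(X[...,2]>.01)&(X[...,2]<.2)
        k,l,st,c=cv2.connectedComponentsWithStats(m.astype(np.uint8))
        for i in range(1,k):
            if st[i,4]>15 and st[i,4]<600:
                p=X[l==i];print(nm,c[i],st[i,4],np.median(p,0).round(3),np.ptp(p,axis=0).round(3))
E
```

```text
scene trivet [ 0.57152457 -0.23913775  0.00730787] [ 0.52785772 -0.22513664  0.00799669] [0.25087641 0.20440292 0.01198254]
red [317.         185.17142857] 35 [ 0.39252858 -0.09095601  0.0490675 ] [0.03781858 0.04557596 0.00978069]
red [327.52173913 186.70434783] 115 [ 0.36835566 -0.06690265  0.04922276] [0.05519698 0.06693379 0.04417561]
red [318.68 273.3 ] 50 [0.5875106  0.25464183 0.12006239] [0.01604061 0.04388349 0.02101579]
red [397.1372549  325.65686275] 102 [0.52254181 0.48845441 0.16938821] [0.02550846 0.02414543 0.01530359]
yel [ 3.81300813 10.84552846] 123 [ 1.134 -1.802  0.06 ] [0.065 0.044 0.099]
yel [312.39130435 186.60869565] 23 [ 0.41  -0.087  0.051] [0.028 0.045 0.011]
yel [338.77777778 209.61111111] 54 [0.388 0.032 0.049] [0.048 0.033 0.011]
yel [294.16981132 222.32075472] 53 [0.532 0.017 0.05 ] [0.012 0.055 0.012]
yel [291.38709677 228.06451613] 31 [0.54  0.015 0.026] [0.004 0.046 0.028]
blue [321.75 193.7 ] 20 [ 0.401 -0.05   0.051] [0.036 0.019 0.013]
blue [319.71578947 200.50526316] 95 [ 0.407 -0.046  0.026] [0.048 0.029 0.031]
blue [343.46153846 220.03846154] 2
[... 3006 characters left out ...]
623377 145.62337662] 77 [ 1.018 -0.069  0.097] [0.066 0.028 0.021]
orange [191.28169014 153.        ] 71 [ 0.944 -0.069  0.099] [0.052 0.032 0.016]
orange [170.88172043 155.88172043] 93 [ 0.984 -0.018  0.098] [0.097 0.034 0.018]
orange [160.21290323 163.43225806] 155 [0.986 0.03  0.098] [0.128 0.035 0.017]
orange [149.94923858 172.07614213] 197 [0.977 0.08  0.098] [0.129 0.036 0.02 ]
orange [138.66013072 179.81045752] 153 [0.979 0.13  0.099] [0.134 0.027 0.017]
orange [187.58333333 248.4       ] 60 [0.647 0.255 0.103] [0.033 0.038 0.023]
orange [157.94666667 332.79555556] 450 [0.511 0.497 0.115] [0.044 0.051 0.075]
orange [164.17857143 361.67857143] 28 [0.503 0.505 0.015] [0.022 0.03  0.011]
```

View pics/ca.png

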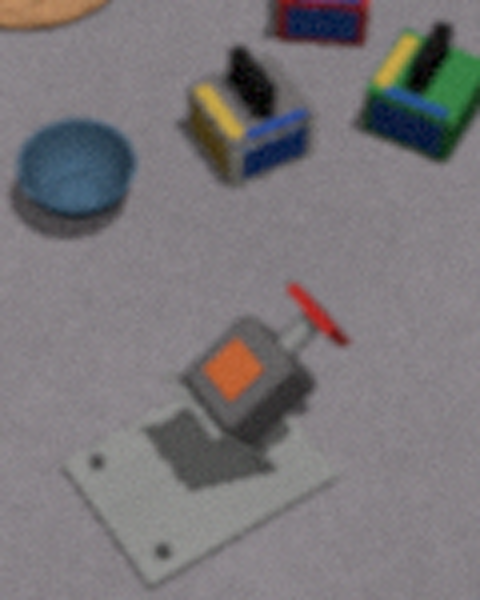

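View pics/cb.png

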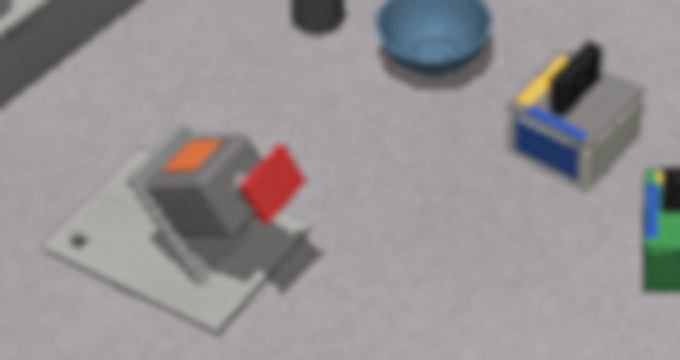

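```bash
python3 - <<'E'
from h import *
from scipy.optimize import least_squares
b,Q=cloud('side');a,P=cloud('scene')
hs=lambda im:[cv2.cvtColor(im,cv2.COLOR_RGB2HSV)[...,i].astype(int) for i in range(3)]
def near(X,c,r): return (np.linalg.norm(X[...,:2]-c,axis=-1)<r)&np.isfinite(X[...,0])
for n,im,X in(('side',b,Q),('scene',a,P)):
    H,S,V=hs(im)
    m=near(X,[.583,.25],.05)&((H<6)|(H>172))&(S>130)&(X[...,2]>.07)
    if n=='side':
        e=cv2.erode(m.astype(np.uint8),np.ones((3,3)))>0
        p=X[e];c=p.mean(0);u,s,vt=np.linalg.svd(p-c);nn=vt[2]*np.sign(vt[2][0])
        print('face raw',X[m].mean(0),c,nn,s,'yaw',np.degrees(np.arctan2(nn[1],nn[0])),'pitch',np.degrees(np.arcsin(nn[2])))
    o=near(X,[.648,.255],.04)&(H>4)&(H<16)&(S>120)
    print('orange',X[o].mean(0))
    # footplate
    f=near(X,[.68,.26],.14)&(abs(X[...,2]-.008)<.003)&(X[...,2]>.0055)
    f=cv2.morphologyEx(f.astype(np.uint8),cv2.MORPH_OPEN,np.ones((3,3)))>0
    k,l,st,_=cv2.connectedComponentsWithStats(f.astype(np.uint8)); i=1+np.argmax(st[1:,4])
    r=cv2.minAreaRect((X[l==i][:,:2]*1000).astype(np.float32)); print('plate',r)
    # box: edges from yellow/blue normals
    g=near(X,[.503,.017],.055)&(abs(X[...,2]-.05)<.004)
    g=cv2.morphologyEx(g.astype(np.uint8),cv2.MORPH_OPEN,np.ones((3,3)))>0
    print('lid',cv2.minAreaRect((X[g][:,:2]*1000).astype(np.float32)),X[g].mean(0))
    for nm,q in(('Y',(H>19)&(H<35)&(S>100)),('B',(H>104)&(H<131)&(S>100))):
        for zn,z0,z1 in(('strip',.046,.054),('panel',.012,.04)):
            w=near(X,[.503,.017],.06)&q&(X[...,2]>z0)&(X[...,2]<z1); p=X[w][:,:2]
            if len(p)<8: continue
            c=p.mean(0);vt=np.linalg.svd(p-c)[2][0];print(nm,zn,len(p),c,np.degrees(np.arctan2(vt[1],vt[0]))%180)
    t=near(X,[.503,.017],.05)&(X[...,2]>.075)&(X[...,2]<.09)
    if t.sum()>8:
        p=X[t];c=p.mean(0);vt=np.linalg.svd(p[:,:2]-c[:2])[2][0];print('rib',t.sum(),c,np.ptp(p,axis=0),np.degrees(np.arctan2(vt[1],vt[0]))%180)
E
```

```text
face raw [0.58273373 0.24993867 0.1119748 ] [0.58271517 0.25022211 0.11241749] [ 0.87879794  0.14766976 -0.45377067] [0.10522042 0.06725037 0.02457054] yaw 9.538646314572661 pitch -26.98586494517528
orange [0.64938876 0.25527982 0.10217212]
plate ((614.822509765625, 251.9834747314453), (19.364864349365234, 31.819120407104492), 40.78277587890625)
lid ((499.6190490722656, 34.83723449707031), (78.2500991821289, 56.553890228271484), 44.203575134277344) [0.50020428 0.03294029 0.04973333]
Y strip 41 [0.53597568 0.02052442] 96.78687713711132
B strip 36 [0.50316775 0.04660724] 0.6620166523868818
B panel 93 [0.50591721 0.05416425] 0.6097369866873805
rib 82 [0.50558657 0.0210654  0.08233407] [0.01860255 0.05701303 0.01394507] 92.00964791151407
orange [0.64736993 0.25483268 0.10064139]
plate ((722.6905517578125, 289.6581726074219), (31.894624710083008, 12.809822082519531), 20.158313751220703)
lid ((504.0107727050781, 18.273067474365234), (72.3292465209961, 74.55891418457031), 2.5355331897735596) [0.51163398 0.02344301 0.04977568]
Y strip 56 [0.53185305 0.01726252] 90.26681788212176
Y panel 38 [0.53914451 0.01726172] 90.47575104825935
B strip 37 [0.49900342 0.04701313] 1.2941138691733292
B panel 82 [0.50401322 0.05319746] 1.390390401332632
rib 79 [0.50477984 0.02046101 0.08196784] [0.01693586 0.05076788 0.01328505] 91.14281469972393
```

```bash
python3 - <<'E'
from h import *
def ray(n,uv,z):
    f=np.load(f'pics/{n}.npz');fx,fy,cx,cy=f['k'];Ti=np.linalg.inv(f['T'])
    uv=np.array(uv,float);d=np.c_[(uv[:,0]-cx)/fx,(uv[:,1]-cy)/fy,np.ones(len(uv))]@Ti[:3,:3].T;o=Ti[:3,3]
    return o+d*((z-o[2])/d[:,2])[:,None]
A=ray('scene',[(240+x/4-.4,195+y/4-.4) for x,y in((65,468),(152,587),(338,473))],.008)
B=ray('side',[(140+x/4-.4,210+y/4-.4) for x,y in((42,245),(218,333),(310,230),(138,152))],.008)
for X in(A,B):
    print(X.round(4));e=np.diff(X[:,:2],axis=0);print(np.hypot(*e.T),np.degrees(np.arctan2(e[:,1],e[:,0])))
E
```

```text
[[0.752  0.2175 0.008 ]
 [0.7397 0.3217 0.008 ]
 [0.5931 0.3031 0.008 ]]
[0.10493361 0.14784588] [  96.73223648 -172.76086174]
[[0.7448 0.3196 0.008 ]
 [0.5931 0.3049 0.008 ]
 [0.6039 0.1994 0.008 ]
 [0.7542 0.2158 0.008 ]]
[0.15241848 0.106115   0.15119956] [-174.48045703  -84.14165452    6.24412262]
```

The box is at about (0.504, 0.018) with about 1° yaw. The stamp face is at about (0.580, 0.2495, 0.110) with about 6.4° yaw, and the trivet at (0.573, -0.240). I'll move above the box and check with the wrist camera.

```bash
R='{"claw":1,"delta_pos":[2.07,4.08,0],"delta_rot":[0,0,0.085]}'
for i in 1 2 3; do python3 -m handwheel '[{"claw":1,"delta_pos":[2.07,4.08,0],"delta_rot":[0,0,0.085]},{"claw":1,"delta_pos":[2.07,4.08,0],"delta_rot":[0,0,0.085]},{"claw":1,"delta_pos":[2.07,4.08,0],"delta_rot":[0,0,0.085]},{"claw":1,"delta_pos":[2.07,4.08,0],"delta_rot":[0,0,0.085]},{"claw":1,"delta_pos":[2.07,4.08,0],"delta_rot":[0,0,0.085]}]' 100; done
python3 - <<'E'
from h import *
robot.camera('side')
s=robot.sense();print(s['t'],s['eef_pos'],R.from_quat(s['orientation'],scalar_first=True).as_matrix().round(4),s['qpos'])
im=grab('wrist');cv2.imwrite('pics/w1.png',im[...,::-1])
im,X=cloud('wrist')
hs=cv2.cvtColor(im,cv2.COLOR_RGB2HSV).astype(int);H,S=hs[...,0],hs[...,1]
ne=(np.linalg.norm(X[...,:2]-[.504,.018],axis=-1)<.065)&np.isfinite(X[...,0])
for nm,q in(('Y',(H>19)&(H<35)&(S>100)),('B',(H>104)&(H<131)&(S>100))):
    p=X[ne&q&(abs(X[...,2]-.05)<.006)]
    if len(p)>8:
        c=p.mean(0);v=np.linalg.svd(p[:,:2]-c[:2])[2][0];print(nm,len(p),c,np.degrees(np.arctan2(v[1],v[0]))%180)
for z0,z1,nm in((.044,.056,'lid'),(.076,.092,'rib')):
    p=X[ne&(X[...,2]>z0)&(X[...,2]<z1)]
    if len(p)>8: print(nm,len(p),np.median(p[:,2]),cv2.minAreaRect((p[:,:2]*1000).astype(np.float32)))
E
```

```text
t: 0.6
eef_pos: [0.2973, -0.3883, 0.2037]
orientation: [-0.0, 0.932, 0.363, 0.0]
force: [2.2, -0.1, 0.6]
opening: 0.0855
gripper_force: 0.0
t: 1.1
eef_pos: [0.4007, -0.1844, 0.204]
orientation: [-0.0, 0.834, 0.551, -0.0]
force: [0.7, 0.0, 0.1]
opening: 0.0852
gripper_force: 0.0
t: 1.6
eef_pos: [0.5042, 0.0196, 0.2039]
orientation: [-0.0, 0.699, 0.715, -0.0]
force: [0.2, -1.0, 0.0]
opening: 0.085
gripper_force: 0.0
1.65 [0.50736255 0.02558735 0.20432801] [[-0.0279  0.9996  0.0039]
 [ 0.9996  0.0279  0.006 ]
 [ 0.0059  0.0041 -1.    ]] [-0.0395493   0.07855521  1.90793134  0.00676489  1.15144763 -0.07019576]
Y 831 [0.53268232 0.0163867  0.05006968] 91.18857377510639
B 522 [0.50093207 0.04537342 0.05011793] 1.4398183831834082
lid 5095 0.049587740883064724 ((505.7052307128906, 14.442338943481445), (72.15615844726562, 72.3150405883789), 1.300633430480957)
rib 1032 0.08328967146936311 ((505.6171569824219, 15.215182304382324), (13.819186210632324, 49.397666931152344), 1.8033963441848755)
```

View pics/w1.png

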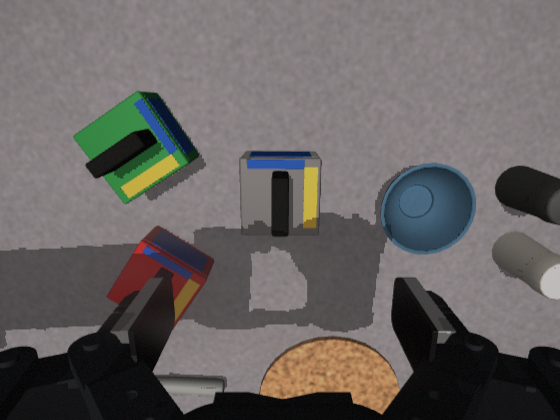

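The white box's rib is between the fingers, yellow to the right (+x) and blue at the top (+y). The arm was still settling, so I'll measure again.

```bash
python3 -m handwheel '[{"claw":1,"delta_pos":[0,0,0],"delta_rot":[0,0,0]},{"claw":1,"delta_pos":[0,0,0],"delta_rot":[0,0,0]},{"claw":1,"delta_pos":[0,0,0],"delta_rot":[0,0,0]},{"claw":1,"delta_pos":[0,0,0],"delta_rot":[0,0,0]},{"claw":1,"delta_pos":[0,0,0],"delta_rot":[0,0,0]}]' >/dev/null
python3 - <<'E'
from h import *
s=robot.sense();print(s['t'],s['eef_pos'],R.from_quat(s['orientation'],scalar_first=True).as_matrix().round(4))
im=grab('wrist')
im,X=cloud('wrist')
ne=(np.linalg.norm(X[...,:2]-[.504,.018],axis=-1)<.065)&np.isfinite(X[...,0])
for z0,z1,nm in((.044,.056,'lid'),(.076,.092,'rib')):
    p=X[ne&(X[...,2]>z0)&(X[...,2]<z1)]
    if len(p)>8: print(nm,len(p),np.median(p[:,2]),cv2.minAreaRect((p[:,:2]*1000).astype(np.float32)))
E
```

```text
2.2 [0.50378238 0.01673316 0.20425482] [[-1.710e-02  9.999e-01  1.000e-04]
 [ 9.999e-01  1.710e-02 -1.000e-04]
 [-1.000e-04  1.000e-04 -1.000e+00]]
lid 5241 0.04957231767246606 ((505.6710205078125, 14.542339324951172), (72.1934814453125, 72.4946060180664), 1.3805935382843018)
rib 1027 0.08324683285550422 ((505.8187255859375, 15.198522567749023), (13.170001029968262, 49.24537658691406), 0.7868692874908447)
```

```bash
python3 -m handwheel '[{"claw":1,"delta_pos":[0.13,0,-3],"delta_rot":[0,0,0]},{"claw":1,"delta_pos":[0,0,-3],"delta_rot":[0,0,0]},{"claw":1,"delta_pos":[0,0,-3],"delta_rot":[0,0,0]},{"claw":1,"delta_pos":[0,0,-2],"delta_rot":[0,0,0]},{"claw":1,"delta_pos":[0,0,-1],"delta_rot":[0,0,0]}]' 60
python3 -m handwheel '[{"claw":1,"delta_pos":[0,0,-1],"delta_rot":[0,0,0]},{"claw":1,"delta_pos":[0,0,-1],"delta_rot":[0,0,0]},{"claw":1,"delta_pos":[0,0,-0.8],"delta_rot":[0,0,0]},{"claw":1,"delta_pos":[0,0,0],"delta_rot":[0,0,0]},{"claw":1,"delta_pos":[0,0,0],"delta_rot":[0,0,0]}]'
for i in 1 2; do python3 -m handwheel '[{"claw":-1,"delta_pos":[0,0,0],"delta_rot":[0,0,0]},{"claw":-1,"delta_pos":[0,0,0],"delta_rot":[0,0,0]},{"claw":-1,"delta_pos":[0,0,0],"delta_rot":[0,0,0]},{"claw":-1,"delta_pos":[0,0,0],"delta_rot":[0,0,0]},{"claw":-1,"delta_pos":[0,0,0],"delta_rot":[0,0,0]}]' 90; done
```

```text
t: 2.75
eef_pos: [0.5035, 0.0175, 0.0821]
orientation: [-0.001, 0.701, 0.714, -0.001]
force: [0.3, 0.6, 0.5]
opening: 0.0855
gripper_force: 0.0
t: 3.25
eef_pos: [0.5056, 0.0177, 0.0564]
orientation: [0.0, 0.7, 0.714, 0.0]
force: [0.4, -0.5, -0.5]
opening: 0.0856
gripper_force: 0.0
t: 3.75
eef_pos: [0.5055, 0.0177, 0.0564]
orientation: [0.0, 0.7, 0.714, 0.0]
force: [-0.2, 1.3, 2.0]
opening: 0.0122
gripper_force: 20.8
t: 4.25
eef_pos: [0.5064, 0.0177, 0.057]
orientation: [0.001, 0.7, 0.714, 0.001]
force: [0.2, 0.7, 5.9]
opening: 0.0
gripper_force: 2.7
```

```bash
python3 - <<'E'
from h import *
s=robot.sense();print(s['t'],s['eef_pos'],s['opening'],s['gripper_force'],s['force'])
b=grab('side');a=grab('wrist')
c=cv2.resize(b[190:290,220:350,::-1],(520,400),interpolation=cv2.INTER_CUBIC)
w=cv2.resize(a[...,::-1],(280,210))
o=np.zeros((400,800,3),np.uint8);o[:,:520]=c;o[:210,520:]=w;cv2.imwrite('pics/g1.png',o)
E
```

```text
4.25 [0.50636913 0.01766757 0.05697025] 1.8367302661646354e-05 2.7456365525722504 [0.22374196 0.73741774 5.92944638]
```

View pics/g1.png

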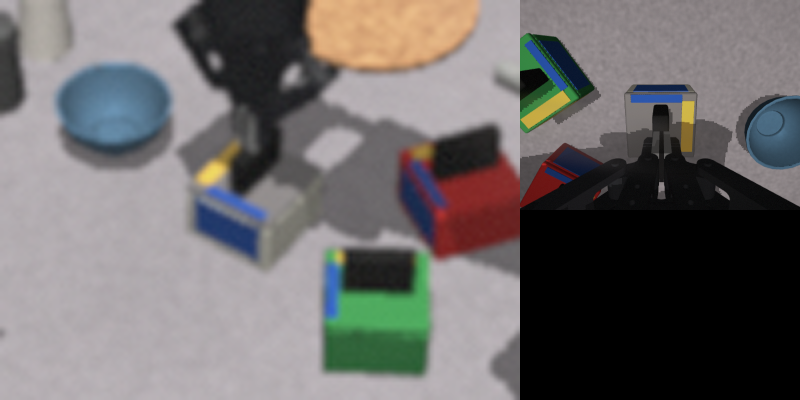

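The box hasn't moved and the fingers look to be on the rib, but the opening reads 0. I'll hold and see whether the reading settles.

```bash
python3 -m handwheel '[{"claw":-1,"delta_pos":[0,0,0],"delta_rot":[0,0,0]},{"claw":-1,"delta_pos":[0,0,0],"delta_rot":[0,0,0]},{"claw":-1,"delta_pos":[0,0,0],"delta_rot":[0,0,0]},{"claw":-1,"delta_pos":[0,0,0],"delta_rot":[0,0,0]},{"claw":-1,"delta_pos":[0,0,0],"delta_rot":[0,0,0]}]' 40
python3 - <<'E'
from h import *
a=grab('wrist'); cv2.imwrite('pics/g2.png',cv2.resize(a[150:420,140:420,::-1],(620,598),interpolation=cv2.INTER_CUBIC))
im,X=cloud('wrist')
for v in range(195,330,8): print(v,[tuple(X[v,u].round(3)) for u in (262,281,300)])
E
```

```text
t: 4.85
eef_pos: [0.5064, 0.0177, 0.057]
orientation: [0.001, 0.7, 0.714, 0.001]
force: [1.1, -0.5, 6.3]
opening: 0.0001
gripper_force: 2.7
195 [(np.float64(0.496), np.float64(0.046), np.float64(0.05)), (np.float64(0.505), np.float64(0.046), np.float64(0.051)), (np.float64(0.514), np.float64(0.047), np.float64(0.05))]
203 [(np.float64(0.496), np.float64(0.042), np.float64(0.049)), (np.float64(0.505), np.float64(0.042), np.float64(0.05)), (np.float64(0.514), np.float64(0.043), np.float64(0.05))]
211 [(np.float64(0.496), np.float64(0.038), np.float64(0.05)), (np.float64(0.505), np.float64(0.04), np.float64(0.055)), (np.float64(0.515), np.float64(0.038), np.float64(0.05))]
219 [(np.float64(0.496), np.float64(0.034), np.float64(0.049)), (np.float64(0.505), np.float64(0.04), np.float64(0.067)), (np.float64(0.515), np.float64(0.034), np.float64(0.049))]
227 [(np.float64(0.496), np.float64(0.029), np.float64(0.049)), (np.float64(0.505), np.float64(0.04), np.float64(0.078)), (np.float64(0.515), np.float64(0.03), np.float64(0.05))]
235 [(np.float64(0.496), np.float64(0.025), np.float64(0.05))
[... 1407 characters left out ...]
499), np.float64(0.024), np.float64(0.11)), (np.float64(0.505), np.float64(0.027), np.float64(0.115)), (np.float64(0.512), np.float64(0.028), np.float64(0.117))]
307 [(np.float64(0.5), np.float64(0.029), np.float64(0.123)), (np.float64(0.506), np.float64(0.027), np.float64(0.121)), (np.float64(0.512), np.float64(0.028), np.float64(0.121))]
315 [(np.float64(0.5), np.float64(0.03), np.float64(0.129)), (np.float64(0.506), np.float64(0.025), np.float64(0.121)), (np.float64(0.511), np.float64(0.029), np.float64(0.127))]
323 [(np.float64(0.5), np.float64(0.029), np.float64(0.132)), (np.float64(0.506), np.float64(0.021), np.float64(0.121)), (np.float64(0.511), np.float64(0.029), np.float64(0.132))]
```

View pics/g2.png

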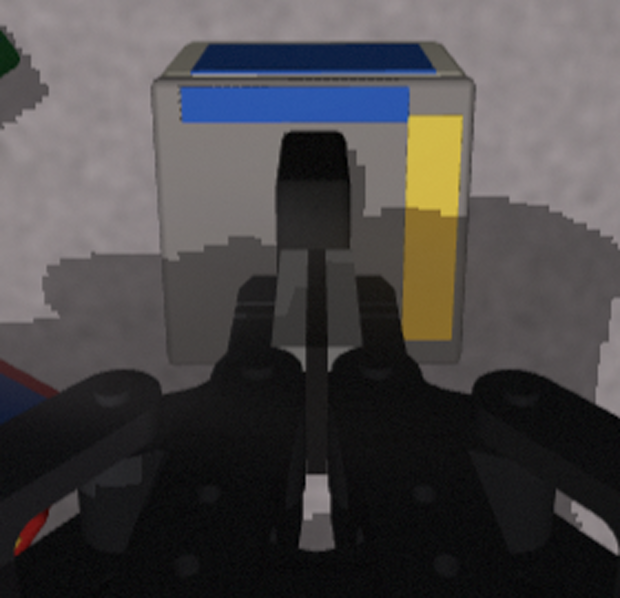

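The pads closed on top of the rib: the tips are at z≈0.088, so they slid up off it. I'll reopen, go a little lower, and close more gently while watching.

```bash
for i in 1 2; do python3 -m handwheel '[{"claw":1,"delta_pos":[0,0,0],"delta_rot":[0,0,0]},{"claw":1,"delta_pos":[0,0,0],"delta_rot":[0,0,0]},{"claw":1,"delta_pos":[0,0,0],"delta_rot":[0,0,0]},{"claw":1,"delta_pos":[0,0,0],"delta_rot":[0,0,0]},{"claw":1,"delta_pos":[0,0,0],"delta_rot":[0,0,0]}]' 25;done
python3 - <<'E'
from h import *
a=grab('wrist');im,X=cloud('wrist')
# lowest finger points: near TCP y, x +-0.03..0.06, z<.12
T=robot.sense()['eef_pos']
for sgn in(-1,1):
    d=(X-T); m=(abs(d[...,1])<.02)&(d[...,0]*sgn>.03)&(d[...,0]*sgn<.07)&(X[...,2]>.055)&(X[...,2]<.15)
    p=d[m]; print(sgn,len(p),np.percentile(p,[1,10,50],axis=0).round(4) if len(p) else 0)
ne=(np.linalg.norm(X[...,:2]-[.504,.018],axis=-1)<.065)
for z0,z1,nm in((.044,.056,'lid'),(.076,.087,'rib')):
    p=X[ne&(X[...,2]>z0)&(X[...,2]<z1)]
    print(nm,len(p),cv2.minAreaRect((p[:,:2]*1000).astype(np.float32)))
E
```

```text
t: 5.4
eef_pos: [0.5045, 0.0177, 0.0558]
orientation: [-0.001, 0.7, 0.714, -0.001]
force: [-0.8, 0.1, -0.2]
opening: 0.0723
gripper_force: 0.0
t: 5.9
eef_pos: [0.5051, 0.0177, 0.056]
orientation: [-0.0, 0.7, 0.714, -0.0]
force: [0.2, 0.3, 0.5]
opening: 0.0853
gripper_force: 0.0
-1 9357 [[-0.0686 -0.0112  0.0422]
 [-0.0624 -0.0046  0.053 ]
 [-0.0491  0.0055  0.0849]]
1 9316 [[ 0.0392 -0.0097  0.0422]
 [ 0.0424 -0.0027  0.0529]
 [ 0.0483  0.0076  0.0847]]
lid 14925 ((506.20703125, 15.045127868652344), (72.2065200805664, 71.92534637451172), 1.2028008699417114)
rib 3572 ((506.22991943359375, 14.925674438476562), (14.037718772888184, 50.4864387512207), 1.2186975479125977)
```

```bash
python3 - <<'E'
from h import *
print(robot.grip_depth,[x for x in dir(robot) if x[0]!='_'])
T=robot.sense()['eef_pos'];print(T)
for n in('side','scene'):
    grab(n);im,X=cloud(n);d=X-T
    for sgn in(-1,1):
        m=(abs(d[...,1])<.025)&(d[...,0]*sgn>.038)&(d[...,0]*sgn<.068)&(X[...,2]>.012)&(X[...,2]<.2)
        z=np.sort(X[m][:,2]);print(n,sgn,len(z),z[:12].round(3),X[m][np.argsort(X[m][:,2])[:4]].round(3).tolist())
E
```

```text
0.0187 ['Unreachable', 'camera', 'camera_params', 'grip_depth', 'sense', 'sign_off']
[0.50518076 0.01770668 0.05606188]
side -1 257 [0.094 0.096 0.096 0.098 0.101 0.102 0.103 0.104 0.105 0.106 0.107 0.107] [[0.46, 0.024, 0.094], [0.461, 0.027, 0.096], [0.459, 0.021, 0.096], [0.46, 0.024, 0.098]]
side 1 236 [0.045 0.047 0.047 0.049 0.049 0.05  0.095 0.095 0.097 0.098 0.098 0.099] [[0.545, 0.025, 0.045], [0.545, 0.001, 0.047], [0.544, 0.037, 0.047], [0.544, 0.008, 0.049]]
scene -1 211 [0.042 0.047 0.096 0.099 0.1   0.1   0.101 0.101 0.101 0.102 0.102 0.103] [[0.465, 0.042, 0.042], [0.467, 0.028, 0.047], [0.459, 0.01, 0.096], [0.46, 0.023, 0.099]]
scene 1 233 [0.048 0.097 0.1   0.101 0.101 0.104 0.104 0.104 0.106 0.107 0.108 0.109] [[0.543, 0.025, 0.048], [0.551, 0.027, 0.097], [0.547, 0.031, 0.1], [0.55, 0.031, 0.101]]
```

All three cameras agree that the real fingertips are about 27 mm further back than the reported TCP, so they closed just at the rib's top. I'll go 27 mm lower and close gently.

```bash
python3 -m handwheel '[{"claw":1,"delta_pos":[0,0,-1],"delta_rot":[0,0,0]},{"claw":1,"delta_pos":[0,0,-1],"delta_rot":[0,0,0]},{"claw":1,"delta_pos":[0,0,-0.7],"delta_rot":[0,0,0]},{"claw":1,"delta_pos":[0,0,0],"delta_rot":[0,0,0]},{"claw":1,"delta_pos":[0,0,0],"delta_rot":[0,0,0]}]' 25
for i in 1 2; do python3 -m handwheel '[{"claw":-1,"delta_pos":[0,0,0],"delta_rot":[0,0,0]},{"claw":-1,"delta_pos":[0,0,0],"delta_rot":[0,0,0]},{"claw":-1,"delta_pos":[0,0,0],"delta_rot":[0,0,0]},{"claw":-1,"delta_pos":[0,0,0],"delta_rot":[0,0,0]},{"claw":-1,"delta_pos":[0,0,0],"delta_rot":[0,0,0]}]' 25; done
```

```text
t: 6.55
eef_pos: [0.5048, 0.0177, 0.0285]
orientation: [-0.0, 0.7, 0.714, -0.0]
force: [1.1, 0.6, 0.2]
opening: 0.0854
gripper_force: 0.0
t: 7.05
eef_pos: [0.5057, 0.0177, 0.0295]
orientation: [0.0, 0.7, 0.714, 0.0]
force: [-0.1, -0.2, -2.4]
opening: 0.0133
gripper_force: 29.7
t: 7.55
eef_pos: [0.5057, 0.0177, 0.0293]
orientation: [0.0, 0.7, 0.714, 0.0]
force: [2.1, -0.5, -0.6]
opening: 0.0134
gripper_force: 30.1
```

```bash
python3 -m handwheel '[{"claw":-1,"delta_pos":[0,0,0],"delta_rot":[0,0,0]},{"claw":-1,"delta_pos":[0,0,0],"delta_rot":[0,0,0]},{"claw":-1,"delta_pos":[0,0,1],"delta_rot":[0,0,0]},{"claw":-1,"delta_pos":[0,0,1],"delta_rot":[0,0,0]},{"claw":-1,"delta_pos":[0,0,2],"delta_rot":[0,0,0]}]' 90
python3 -m handwheel '[{"claw":-1,"delta_pos":[0,0,3],"delta_rot":[0,0,0]},{"claw":-1,"delta_pos":[0,0,3],"delta_rot":[0,0,0]},{"claw":-1,"delta_pos":[0,0,3],"delta_rot":[0,0,0]},{"claw":-1,"delta_pos":[0,0,1],"delta_rot":[0,0,0]},{"claw":-1,"delta_pos":[0,0,0],"delta_rot":[0,0,0]}]'
python3 -m handwheel '[{"claw":-1,"delta_pos":[0,2.5,0],"delta_rot":[0,0,0.0185]},{"claw":-1,"delta_pos":[0,2.5,0],"delta_rot":[0,0,0.0185]},{"claw":-1,"delta_pos":[0,2.5,0],"delta_rot":[0,0,0.0185]},{"claw":-1,"delta_pos":[0,2.5,0],"delta_rot":[0,0,0.0185]},{"claw":-1,"delta_pos":[0,2.5,0],"delta_rot":[0,0,0.0185]}]'
python3 -m handwheel '[{"claw":-1,"delta_pos":[0,2,0],"delta_rot":[-0.0117,0.104,0]},{"claw":-1,"delta_pos":[0,2,0],"delta_rot":[-0.0117,0.104,0]},{"claw":-1,"delta_pos":[0,2,0],"delta_rot":[-0.0117,0.104,0]},{"claw":-1,"delta_pos":[0,2,0],"delta_rot":[-0.0117,0.104,0]},{"claw":-1,"delta_pos":[0,2,0],"delta_rot":[-0.0117,0.104,0]}]'
python3 -m handwheel '[{"claw":-1,"delta_pos":[0,0,0],"delta_rot":[0,0,0]},{"claw":-1,"delta_pos":[0,0,0],"delta_rot":[0,0,0]},{"claw":-1,"delta_pos":[0,0,0],"delta_rot":[0,0,0]},{"claw":-1,"delta_pos":[0,0,0],"delta_rot":[0,0,0]},{"claw":-1,"delta_pos":[0,0,0],"delta_rot":[0,0,0]}]'
cat > m.py <<'E'
from h import *
from scipy.optimize import minimize
F=np.array([.580,.2496,.110]);yaw=np.radians(6.4)
xs=np.array([.866*np.cos(yaw),.866*np.sin(yaw),-.5])
def state():
    s=robot.sense();M=R.from_quat(s['orientation'],scalar_first=True).as_matrix()
    B=np.c_[M[:,1],M[:,0],-M[:,2]]  # box axes: x=tool y, y=tool x, z=-tool z
    return s,B
def box(off=(0,-.0015,-.0043)):
    s,B=state();return s['eef_pos']+B@np.array(off),B
E
python3 - <<'E'
from m import *
s,B=state();c,_=box()
print(s['t'],s['eef_pos'],s['qpos'],s['opening']);print(B.round(3))
print('centre',c,'x angle',np.degrees(np.arccos(B[:,0]@xs)),'panel-face',c+.036*B[:,0]-F)
for n in('side','scene'):
    im=grab(n);im,X=cloud(n);d=(X-c)@B
    hs=cv2.cvtColor(im,cv2.COLOR_RGB2HSV).astype(int);H,S=hs[...,0],hs[...,1]
    ok=(abs(d)<.055).all(-1)
    for nm,q in(('Y',(H>19)&(H<35)&(S>100)),('B',(H>104)&(H<131)&(S>100))):
        p=d[ok&q];print(n,nm,len(p),np.percentile(p,[5,50,95],axis=0).round(3).tolist() if len(p) else '')
b=np.load('pics/side.npz')['im'];cv2.imwrite('pics/p1.png',cv2.resize(b[150:310,120:340,::-1],(770,560),interpolation=cv2.INTER_CUBIC))
E
```

```text
t: 8.05
eef_pos: [0.5025, 0.0178, 0.0682]
orientation: [-0.002, 0.7, 0.714, -0.002]
force: [0.2, 0.2, -3.5]
opening: 0.0127
gripper_force: 88.1
t: 8.55
eef_pos: [0.5064, 0.0177, 0.171]
orientation: [0.001, 0.7, 0.714, 0.001]
force: [-0.4, -0.3, -4.3]
opening: 0.0121
gripper_force: 88.3
t: 9.05
eef_pos: [0.503, 0.1432, 0.1664]
orientation: [-0.002, 0.666, 0.746, -0.002]
force: [-0.3, -0.6, -2.5]
opening: 0.0124
gripper_force: 88.2
t: 9.55
eef_pos: [0.5046, 0.2432, 0.167]
orientation: [-0.174, 0.643, 0.719, -0.195]
force: [0.1, 0.4, -3.1]
opening: 0.0126
gripper_force: 88.8
t: 10.05
eef_pos: [0.5053, 0.2422, 0.1705]
orientation: [-0.172, 0.644, 0.72, -0.192]
force: [-0.8, -0.2, -2.5]
opening: 0.0124
gripper_force: 89.1
10.05 [0.50532508 0.24222255 0.17049244] [0.30879042 0.56782695 1.43025095 0.09834628 1.65562127 0.18050549] 0.012448535785620107
[[ 0.862 -0.111  0.495]
 [ 0.096  0.994  0.055]
 [-0.498  0.     0.867]]
centre [0.50336408 0.24049482 0.1667629 ] x angle 0.41059141589035714 panel-face [-0.04560395 -0.00564797  0.03884464]
side Y 11 [[0.002, 0.012, 0.025], [0.026, 0.021, 0.027], [0.033, 0.027, 0.038]]
side B 160 [[-0.022, 0.029, -0.01], [-0.003, 0.037, 0.006], [0.02, 0.04, 0.027]]
scene Y 73 [[0.02, -0.012, 0.019], [0.026, 0.01, 0.024], [0.032, 0.026, 0.029]]
scene B 166 [[-0.026, 0.027, -0.01], [-0.003, 0.036, 0.011], [0.021, 0.039, 0.027]]
```

View pics/p1.png

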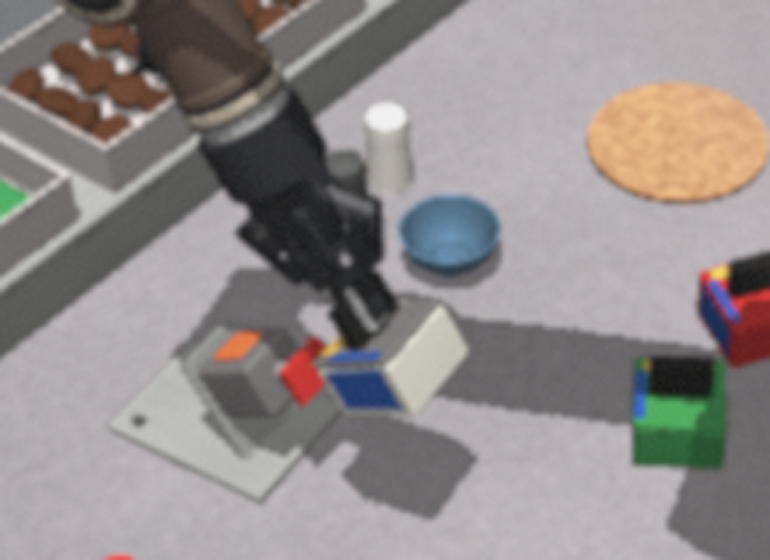

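The box is held and tilted over the stamp, with the blue panel facing the camera and the yellow side facing the red head. Now I'll approach until there's about 9 mm left.

```bash
python3 -m handwheel '[{"claw":-1,"delta_pos":[0.75,0.08,-0.69],"delta_rot":[0,0,0]},{"claw":-1,"delta_pos":[0.75,0.08,-0.69],"delta_rot":[0,0,0]},{"claw":-1,"delta_pos":[0.75,0.08,-0.69],"delta_rot":[0,0,0]},{"claw":-1,"delta_pos":[0.75,0.08,-0.69],"delta_rot":[0,0,0]},{"claw":-1,"delta_pos":[0.75,0.08,-0.69],"delta_rot":[0,0,0]}]'
python3 -m handwheel '[{"claw":-1,"delta_pos":[0,0,0],"delta_rot":[0,0,0]},{"claw":-1,"delta_pos":[0,0,0],"delta_rot":[0,0,0]},{"claw":-1,"delta_pos":[0,0,0],"delta_rot":[0,0,0]},{"claw":-1,"delta_pos":[0,0,0],"delta_rot":[0,0,0]},{"claw":-1,"delta_pos":[0,0,0],"delta_rot":[0,0,0]}]' >/dev/null
cat > q.py <<'E'
from m import *
import sys
k={'y':0,'b':1}[sys.argv[1]]
s,B=state();c,_=box();S=np.c_[xs,[-np.sin(yaw),np.cos(yaw),0],[.5*np.cos(yaw),.5*np.sin(yaw),.866]]
print(s['t'],s['eef_pos'],'panel in stamp frame mm',((c+.036*B[:,k]-F)@S*1000).round(1),'ang',np.degrees(np.arccos(B[:,k]@xs)).round(2),'F',(s['force']@S).round(2))
for n in('side','scene'):
    im=grab(n);im,X=cloud(n);hs=cv2.cvtColor(im,cv2.COLOR_RGB2HSV).astype(int);H,Sa=hs[...,0],hs[...,1]
    d=(X-F)@S
    m=(abs(d)<.035).all(-1)&((H<6)|(H>172))&(Sa>130)
    if m.sum()>4: print(n,'red',m.sum(),(d[m].mean(0)*1000).round(1),(np.percentile(d[m],[5,95],axis=0)*1000).round(1).tolist())
    p=(X-c)@B; q=(abs(p)<.055).all(-1)&(H>104)&(H<131)&(Sa>100)
    if q.sum()>8: print(n,'blue in box mm',np.percentile(p[q]*1000,[5,50,95],axis=0).round(0).tolist())
E
python3 q.py y
```

```text
t: 10.65
eef_pos: [0.5433, 0.2467, 0.1334]
orientation: [-0.173, 0.644, 0.72, -0.193]
force: [-0.2, -0.3, -3.4]
opening: 0.0128
gripper_force: 89.1
11.15 [0.54281413 0.24680251 0.13518754] panel in stamp frame mm [-8.9 -0.1 -1.1] ang 0.38 F [ 1.71  0.12 -3.31]
side blue in box mm [[-23.0, 28.0, -10.0], [-2.0, 38.0, 6.0], [21.0, 40.0, 26.0]]
scene red 57 [ 1.3  5.6 10.2] [[-2.4, -16.2, -3.3], [5.2, 21.3, 17.5]]
scene blue in box mm [[-24.0, 28.0, -11.0], [-3.0, 36.0, 9.0], [19.0, 39.0, 26.0]]
```

```bash
python3 -m handwheel '[{"claw":-1,"delta_pos":[0.4,0.045,-0.23],"delta_rot":[0,0,0]},{"claw":-1,"delta_pos":[0.4,0.045,-0.23],"delta_rot":[0,0,0]},{"claw":-1,"delta_pos":[0.4,0.045,-0.23],"delta_rot":[0,0,0]},{"claw":-1,"delta_pos":[0,0,0],"delta_rot":[0,0,0]},{"claw":-1,"delta_pos":[0,0,0],"delta_rot":[0,0,0]}]' >/dev/null; python3 q.py y
python3 -m handwheel '[{"claw":-1,"delta_pos":[0.3,0.034,-0.17],"delta_rot":[0,0,0]},{"claw":-1,"delta_pos":[0.22,0.025,-0.13],"delta_rot":[0,0,0]},{"claw":-1,"delta_pos":[0,0,0],"delta_rot":[0,0,0]},{"claw":-1,"delta_pos":[0,0,0],"delta_rot":[0,0,0]},{"claw":-1,"delta_pos":[0,0,0],"delta_rot":[0,0,0]}]' >/dev/null; python3 q.py y
```

```text
11.75 [0.55444428 0.24804515 0.12774108] panel in stamp frame mm [ 5.  -0.2 -1.8] ang 0.39 F [ 0.05  0.36 -1.86]
side blue in box mm [[-22.0, 30.0, -11.0], [-2.0, 37.0, 4.0], [21.0, 40.0, 27.0]]
scene red 33 [ 8.2  3.7 12.4] [[5.4, -15.2, 4.2], [11.4, 19.6, 17.7]]
scene blue in box mm [[-25.0, 27.0, -9.0], [-3.0, 36.0, 9.0], [20.0, 39.0, 26.0]]
12.35 [0.55970057 0.24860747 0.12471904] panel in stamp frame mm [11.1 -0.2 -1.7] ang 0.38 F [-1.98  0.45 -2.73]
side blue in box mm [[-22.0, 29.0, -12.0], [-3.0, 38.0, 5.0], [19.0, 40.0, 27.0]]
scene red 34 [14.5  4.6 11.5] [[11.9, -12.3, 1.3], [17.6, 20.0, 16.7]]
scene blue in box mm [[-25.0, 26.0, -10.0], [-4.0, 36.0, 9.0], [21.0, 39.0, 26.0]]
```

The head is in about 12–13 mm with the panel flat, confirmed by both force and camera. Now I'll retract, turn the box −90° about its own axis, and check.

```bash
python3 -m handwheel '[{"claw":-1,"delta_pos":[-0.8,-0.09,0.46],"delta_rot":[0,0,0]},{"claw":-1,"delta_pos":[-1.3,-0.145,0.75],"delta_rot":[0,0,0]},{"claw":-1,"delta_pos":[-1.3,-0.145,0.75],"delta_rot":[0,0,0]},{"claw":-1,"delta_pos":[-1.3,-0.145,0.75],"delta_rot":[0,0,0]},{"claw":-1,"delta_pos":[-0.5,-0.05,0.3],"delta_rot":[0,0,0]}]' >/dev/null
for i in 1 2; do python3 -m handwheel '[{"claw":-1,"delta_pos":[0,0,0],"delta_rot":[-0.0651,-0.0073,-0.1135]},{"claw":-1,"delta_pos":[0,0,0],"delta_rot":[-0.0651,-0.0073,-0.1135]},{"claw":-1,"delta_pos":[0,0,0],"delta_rot":[-0.0651,-0.0073,-0.1135]},{"claw":-1,"delta_pos":[0,0,0],"delta_rot":[-0.0651,-0.0073,-0.1135]},{"claw":-1,"delta_pos":[0,0,0],"delta_rot":[-0.0651,-0.0073,-0.1135]}]' >/dev/null; done
python3 -m handwheel '[{"claw":-1,"delta_pos":[0,0,0],"delta_rot":[-0.0651,-0.0073,-0.1135]},{"claw":-1,"delta_pos":[0,0,0],"delta_rot":[-0.0651,-0.0073,-0.1135]},{"claw":-1,"delta_pos":[0,0,0],"delta_rot":[0,0,0]},{"claw":-1,"delta_pos":[0,0,0],"delta_rot":[0,0,0]},{"claw":-1,"delta_pos":[0,0,0],"delta_rot":[0,0,0]}]'
python3 q.py b; python3 - <<'E'
from m import *
s,B=state();S=np.c_[xs,[-np.sin(yaw),np.cos(yaw),0],[.5*np.cos(yaw),.5*np.sin(yaw),.866]]
T=np.c_[-S[:,1],S[:,0],S[:,2]]
print('rotvec to go',R.from_matrix(T@B.T).as_rotvec().round(4),s['qpos'].round(2))
E
```

```text
t: 14.45
eef_pos: [0.5083, 0.2429, 0.1548]
orientation: [0.015, 0.965, 0.054, -0.258]
force: [-0.9, 1.0, -3.8]
opening: 0.0123
gripper_force: 89.2
14.45 [0.50830728 0.24288494 0.1548101 ] panel in stamp frame mm [-50.2   1.3  -1.5] ang 0.38 F [ 1.18  1.14 -3.65]
side red 124 [1.8 2.5 5.1] [[-1.9, -19.1, -10.1], [6.2, 18.6, 16.0]]
scene red 50 [ 1.1  5.9 11.5] [[-2.2, -16.6, 1.2], [4.3, 21.7, 17.1]]
scene blue in box mm [[-27.0, 21.0, 20.0], [-5.0, 27.0, 24.0], [15.0, 31.0, 49.0]]
rotvec to go [0.0006 0.0006 0.0007] [0.31 0.59 1.43 0.1  1.64 1.75]
```

```bash
python3 -m handwheel '[{"claw":-1,"delta_pos":[0.92,-0.04,-0.35],"delta_rot":[0,0,0]},{"claw":-1,"delta_pos":[0.83,0.09,-0.48],"delta_rot":[0,0,0]},{"claw":-1,"delta_pos":[0.83,0.09,-0.48],"delta_rot":[0,0,0]},{"claw":-1,"delta_pos":[0.83,0.09,-0.48],"delta_rot":[0,0,0]},{"claw":-1,"delta_pos":[0.83,0.09,-0.48],"delta_rot":[0,0,0]}]' >/dev/null
python3 -m handwheel '[{"claw":-1,"delta_pos":[0.4,0.045,-0.23],"delta_rot":[0,0,0]},{"claw":-1,"delta_pos":[0.3,0.034,-0.17],"delta_rot":[0,0,0]},{"claw":-1,"delta_pos":[0,0,0],"delta_rot":[0,0,0]},{"claw":-1,"delta_pos":[0,0,0],"delta_rot":[0,0,0]},{"claw":-1,"delta_pos":[0,0,0],"delta_rot":[0,0,0]}]' >/dev/null; python3 q.py b
```

```text
15.55 [0.55659642 0.2467406  0.12815058] panel in stamp frame mm [ 5.  -0.3 -0.4] ang 0.41 F [ 0.01 -0.42 -4.21]
side blue in box mm [[-26.0, 26.0, 26.0], [-19.0, 30.0, 27.0], [-9.0, 33.0, 29.0]]
scene red 35 [ 7.2  3.5 13.1] [[4.9, -19.1, 1.2], [9.4, 20.6, 18.2]]
scene blue in box mm [[-26.0, 19.0, 20.0], [-7.0, 27.0, 25.0], [15.0, 32.0, 51.0]]
```

```bash
python3 -m handwheel '[{"claw":-1,"delta_pos":[0.3,0.034,-0.17],"delta_rot":[0,0,0]},{"claw":-1,"delta_pos":[0.24,0.027,-0.14],"delta_rot":[0,0,0]},{"claw":-1,"delta_pos":[0,0,0],"delta_rot":[0,0,0]},{"claw":-1,"delta_pos":[0,0,0],"delta_rot":[0,0,0]},{"claw":-1,"delta_pos":[0,0,0],"delta_rot":[0,0,0]}]' >/dev/null; python3 q.py b
python3 - <<'E'
from m import *
# fit lid/side normals of box: side camera sees box -x... report planes
c,B=box()
for n in('side','scene'):
    im,X=cloud(n);p=(X-c)@B
    for nm,m in(('-x',(abs(p[...,0]+.036)<.005)&(abs(p[...,1])<.028)&(abs(p[...,2])<.018)),('-y',(abs(p[...,1]+.036)<.005)&(abs(p[...,0])<.028)&(abs(p[...,2])<.018)),('x',(abs(p[...,0]-.036)<.005)&(abs(p[...,1])<.028)&(abs(p[...,2])<.018))):
        if m.sum()>40:
            q=p[m];v=np.linalg.svd(q-q.mean(0))[2][2];print(n,nm,m.sum(),(q.mean(0)*1000).round(1),v.round(3))
E
```

```text
16.15 [0.56271209 0.24755723 0.12517669] panel in stamp frame mm [11.8 -0.2  0.1] ang 0.4 F [-1.81 -0.37 -3.75]
side blue in box mm [[-26.0, 28.0, 24.0], [-19.0, 32.0, 26.0], [-7.0, 38.0, 27.0]]
scene red 34 [14.   2.6 12.6] [[11.8, -16.0, 7.5], [16.5, 20.4, 16.0]]
scene blue in box mm [[-25.0, 20.0, 20.0], [-5.0, 28.0, 24.0], [18.0, 31.0, 49.0]]
side -x 163 [-38.1   0.2  -0.1] [-1.    -0.003  0.009]
side -y 229 [ -0.7 -34.8   0. ] [-0.011 -1.     0.012]
scene -x 137 [-37.4  -0.    0.1] [-1.     0.009 -0.008]
```

Blue is pressed about 12–13 mm and flat. Now I'll retract, level the box and carry it to the trivet.

```bash
python3 -m handwheel '[{"claw":-1,"delta_pos":[-0.8,-0.09,0.46],"delta_rot":[0,0,0]},{"claw":-1,"delta_pos":[-1.3,-0.145,0.75],"delta_rot":[0,0,0]},{"claw":-1,"delta_pos":[-1.3,-0.145,0.75],"delta_rot":[0,0,0]},{"claw":-1,"delta_pos":[-1.3,-0.145,0.75],"delta_rot":[0,0,0]},{"claw":-1,"delta_pos":[-0.5,-0.05,0.3],"delta_rot":[0,0,0]}]' >/dev/null
python3 -m handwheel '[{"claw":-1,"delta_pos":[0,-1,0.5],"delta_rot":[0.0117,-0.104,0]},{"claw":-1,"delta_pos":[0,-2,0.5],"delta_rot":[0.0117,-0.104,0]},{"claw":-1,"delta_pos":[0,-3,0.5],"delta_rot":[0.0117,-0.104,0]},{"claw":-1,"delta_pos":[0,-3,0],"delta_rot":[0.0117,-0.104,0]},{"claw":-1,"delta_pos":[0,-3,0],"delta_rot":[0.0117,-0.104,0]}]' >/dev/null
for i in 1 2; do python3 -m handwheel '[{"claw":-1,"delta_pos":[0.5,-3.3,0],"delta_rot":[0,0,0]},{"claw":-1,"delta_pos":[0.5,-3.3,0],"delta_rot":[0,0,0]},{"claw":-1,"delta_pos":[0.5,-3.3,0],"delta_rot":[0,0,0]},{"claw":-1,"delta_pos":[0.5,-3.3,0],"delta_rot":[0,0,0]},{"claw":-1,"delta_pos":[0.5,-3.3,0],"delta_rot":[0,0,0]}]' >/dev/null;done
python3 -m handwheel '[{"claw":-1,"delta_pos":[0,-1.5,0],"delta_rot":[0,0,0]},{"claw":-1,"delta_pos":[0,0,0],"delta_rot":[0,0,0]},{"claw":-1,"delta_pos":[0,0,0],"delta_rot":[0,0,0]},{"claw":-1,"delta_pos":[0,0,0],"delta_rot":[0,0,0]},{"claw":-1,"delta_pos":[0,0,0],"delta_rot":[0,0,0]}]'
python3 - <<'E'
from m import *
c,B=box();s=robot.sense();print('c',c,B.round(4).tolist(),s['force'])
for n in('side','scene'):
    grab(n);im,X=cloud(n);p=(X-c)@B
    for i,a in enumerate('xyz'):
        for sg in(-1,1):
            o=[j for j in range(3) if j!=i]
            m=(abs(p[...,i]-sg*(.036 if i<2 else .025))<.006)&(abs(p[...,o[0]])<.028)&(abs(p[...,o[1]])<(.018 if i<2 else .028))
            if m.sum()>50:
                q=p[m];v=np.linalg.svd(q-q.mean(0))[2][2];print(n,a,sg,m.sum(),(q.mean(0)*1000).round(1),v.round(3))
E
```

```text
t: 18.75
eef_pos: [0.5607, -0.2217, 0.1701]
orientation: [-0.0, 0.998, 0.056, -0.0]
force: [-0.3, -0.0, -4.0]
opening: 0.0122
gripper_force: 89.2
c [ 0.55915747 -0.22190805  0.16578523] [[0.111, 0.9938, 0.0007], [-0.9938, 0.111, -0.0006], [-0.0007, -0.0007, 1.0]] [-0.33724558 -0.00571097 -4.01452105]
side x -1 144 [-37.9   0.7   0.2] [-1.     0.018  0.004]
side y -1 77 [ -0.9 -34.    0.3] [ 0.006  1.    -0.025]
side z 1 113 [-11.2  -3.6  24.8] [-0.003  0.    -1.   ]
scene x -1 140 [-37.    0.2   0. ] [-1.    -0.011  0.007]
scene y 1 75 [ 0.6 32.8  0.3] [ 0.008 -1.    -0.026]
scene z 1 122 [-10.7   4.2  24.6] [ 0.008 -0.016  1.   ]
```

```bash
python3 -m handwheel '[{"claw":-1,"delta_pos":[1.4,-1.8,0],"delta_rot":[0,0,0]},{"claw":-1,"delta_pos":[0,0,-3],"delta_rot":[0,0,0]},{"claw":-1,"delta_pos":[0,0,-3],"delta_rot":[0,0,0]},{"claw":-1,"delta_pos":[0,0,-3],"delta_rot":[0,0,0]},{"claw":-1,"delta_pos":[0,0,-2],"delta_rot":[0,0,0]}]' >/dev/null
python3 -m handwheel '[{"claw":-1,"delta_pos":[0,0,-1],"delta_rot":[0,0,0]},{"claw":-1,"delta_pos":[0,0,-0.6],"delta_rot":[0,0,0]},{"claw":-1,"delta_pos":[0,0,-0.4],"delta_rot":[0,0,0]},{"claw":-1,"delta_pos":[0,0,-0.2],"delta_rot":[0,0,0]},{"claw":-1,"delta_pos":[0,0,0],"delta_rot":[0,0,0]}]'
python3 -m handwheel '[{"claw":-1,"delta_pos":[0,0,0],"delta_rot":[0,0,0]},{"claw":-1,"delta_pos":[0,0,0],"delta_rot":[0,0,0]},{"claw":-1,"delta_pos":[0,0,0],"delta_rot":[0,0,0]},{"claw":-1,"delta_pos":[0,0,0],"delta_rot":[0,0,0]},{"claw":-1,"delta_pos":[0,0,0],"delta_rot":[0,0,0]}]'
```

```text
t: 19.85
eef_pos: [0.5755, -0.2416, 0.0391]
orientation: [0.0, 0.998, 0.055, 0.001]
force: [0.3, -0.3, -3.3]
opening: 0.0125
gripper_force: 89.2
t: 20.35
eef_pos: [0.5748, -0.2413, 0.0383]
orientation: [0.0, 0.998, 0.055, -0.0]
force: [-0.3, -0.4, -3.7]
opening: 0.0125
gripper_force: 89.2
```

```bash
python3 -m handwheel '[{"claw":-1,"delta_pos":[0,0,-0.06],"delta_rot":[0,0,0]},{"claw":-1,"delta_pos":[0,0,-0.06],"delta_rot":[0,0,0]},{"claw":-1,"delta_pos":[0,0,-0.03],"delta_rot":[0,0,0]},{"claw":-1,"delta_pos":[0,0,0],"delta_rot":[0,0,0]},{"claw":-1,"delta_pos":[0,0,0],"delta_rot":[0,0,0]}]' 30
```

```text
t: 20.85
eef_pos: [0.5749, -0.2415, 0.0374]
orientation: [0.0, 0.998, 0.055, -0.0]
force: [-2.9, 0.4, 4.3]
opening: 0.0124
gripper_force: 90.3
```

```bash
for i in 1 2; do python3 -m handwheel '[{"claw":1,"delta_pos":[0,0,0],"delta_rot":[0,0,0]},{"claw":1,"delta_pos":[0,0,0],"delta_rot":[0,0,0]},{"claw":1,"delta_pos":[0,0,0],"delta_rot":[0,0,0]},{"claw":1,"delta_pos":[0,0,0],"delta_rot":[0,0,0]},{"claw":1,"delta_pos":[0,0,0],"delta_rot":[0,0,0]}]' >/dev/null;done
for i in 1 2; do python3 -m handwheel '[{"claw":1,"delta_pos":[0,0,1],"delta_rot":[0,0,0]},{"claw":1,"delta_pos":[0,0,1.5],"delta_rot":[0,0,0]},{"claw":1,"delta_pos":[0,0,2],"delta_rot":[0,0,0]},{"claw":1,"delta_pos":[0,0,2],"delta_rot":[0,0,0]},{"claw":1,"delta_pos":[0,0,0],"delta_rot":[0,0,0]}]';done
python3 - <<'E'
from h import *
grab('wrist');im,X=cloud('wrist')
ne=(np.linalg.norm(X[...,:2]-[.573,-.24],axis=-1)<.1)
p=X[ne&(abs(X[...,2]-.058)<.005)];print(len(p),p[:,2].mean(),cv2.minAreaRect((p[:,:2]*1000).astype(np.float32)))
b=grab('side');cv2.imwrite('pics/end.png',b[100:350,100:500,::-1])
E
```

```text
t: 22.35
eef_pos: [0.5783, -0.243, 0.1069]
orientation: [0.002, 0.998, 0.055, 0.004]
force: [0.4, -0.8, 0.6]
opening: 0.0855
gripper_force: 0.0
t: 22.85
eef_pos: [0.5771, -0.2424, 0.1705]
orientation: [0.002, 0.998, 0.055, 0.003]
force: [0.3, -1.6, -0.1]
opening: 0.0855
gripper_force: 0.0
6592 0.057630955446482494 ((572.8912963867188, -242.5021514892578), (71.45911407470703, 72.26184844970703), 6.239505767822266)
```

View pics/end.png

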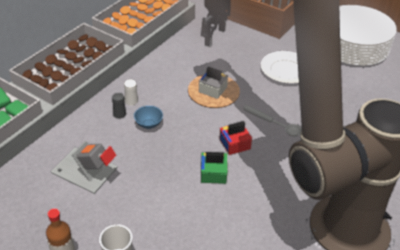

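The box stands upright on the middle of the trivet at (0.573, -0.2425), with the lid at z 0.058. The stamp head has sprung back, the gripper is clear, and the other items look undisturbed.

```bash
python3 -c "
from rig import robot
print(robot.sign_off())"
```

```text
the job is handed in; nothing more can be done
None
```

The job is handed in at about 23 s, verdict not shown: both panels were pressed flat about 12–13 mm into the stamp, and the box was released upright about 2.5 mm from the trivet's centre as measured, after a first grasp that closed on top of the rib and was redone.

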